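# Unstack the modules into the colour-coded kit trays

## Task

Take the two stacks of modules apart and lay out the kit: set each module in the empty tray whose floor has the colour of the module, flat on the floor inside the rim, centred and lined up with the tray. Keep every module upright all the time: none may be tipped over.

Things in the scene. Friction and masses are not known exactly. Their poses are not given: they have to be found in the camera images.
- supply_blue: Large power-supply module: bare aluminium case with two blue end caps, 60 (x) x 100 (y) x 34 mm high, about 0.45 kg. At the start it stands on the bench as the bottom of one stack. Origin: centre of underside; z up, y along the long side; both ends alike. Flat top and bottom; grip across x.
- drive_yellow: Large drive module: grey case with black stripes on top and two yellow end caps, 60 (x) x 100 (y) x 34 mm high, about 0.42 kg. At the start it stands on the bench as the bottom of the other stack. Origin: centre of underside; z up, y along the long side; both ends alike. Flat top and bottom; grip across x.
- heatsink_red: Middle-sized heat-sink module: aluminium with black stripes on top and two red end caps, 48 (x) x 70 (y) x 30 mm high, about 0.22 kg. Starts on top of one of the two large modules (either one), with the violet relay on top of it. Origin: centre of underside; z up, y along the long side; both ends alike. Flat top and bottom; grip across x.
- filter_green: Middle-sized filter module: white case with two green end caps, 48 (x) x 70 (y) x 30 mm high, about 0.2 kg. Starts on top of the other large module. Origin: centre of underside; z up, y along the long side; both ends alike. Flat top and bottom; grip across x.
- relay_violet: Small relay block, violet all over with two brass dots on top, 36 (x) x 44 (y) x 28 mm high, about 0.11 kg. Starts on top of the heat-sink module (the top of the three-high stack). Origin: centre of underside; z up, y along the long side; both ends alike. Flat top and bottom; grip across x.
- tray_blue: Shallow kit tray with a blue floor and a grey rim, fixed to the bench, empty at the start. Inside 80 (x) x 120 (y) mm; floor 3 mm above the bench, rim 3 mm thick and 4 mm higher than the floor. Origin on the bench under its centre, z up, y along its long side. For the blue module, long side along long side.
- tray_yellow: Shallow kit tray with a yellow floor and a grey rim, fixed to the bench, empty at the start. Inside 80 (x) x 120 (y) mm; floor 3 mm above the bench, rim 3 mm thick and 4 mm higher than the floor. Origin on the bench under its centre, z up, y along its long side. For the yellow module, long side along long side.
- tray_red: Shallow kit tray with a red floor and a grey rim, fixed to the bench, empty at the start. Inside 68 (x) x 90 (y) mm; floor 3 mm above the bench, rim 3 mm thick and 4 mm higher than the floor. Origin on the bench under its centre, z up, y along its long side. For the red module, long side along long side.
- tray_green: Shallow kit tray with a green floor and a grey rim, fixed to the bench, empty at the start. Inside 68 (x) x 90 (y) mm; floor 3 mm above the bench, rim 3 mm thick and 4 mm higher than the floor. Origin on the bench under its centre, z up, y along its long side. For the green module, long side along long side.
- tray_violet: Shallow kit tray with a violet floor and a grey rim, fixed to the bench, empty at the start. Inside 56 (x) x 64 (y) mm; floor 3 mm above the bench, rim 3 mm thick and 4 mm higher than the floor. Origin on the bench under its centre, z up, y along its long side. For the violet module, long side along long side.
Not all that is in view belongs to the job. There is more than one size of the filter_green; the job needs the larger. Of the things shaped like the relay_violet, the violet one is meant.

How it is judged:
By the outcome, as a careful person would: the job done as asked, in the order asked, and still so for the second after the job is handed in, with the robot touching nothing.
It also fails if it takes over 122 s, if anything falls off the work surface, if the arm or the gripper's body presses on something with over 40 N, if the wrist force passes 120 N, or if a joint passes its speed limit or range.

## Robot

A 6-joint arm with a two-finger parallel gripper is mounted at the origin on the work surface. World frame = base frame: x ahead of the robot, y to its left, z up, the work surface at z = 0. Lengths are in m, angles in rad, forces in N, time in s.
With the tool pointing down it reaches from about 0.35 to 0.85 m from the base axis. Payload 8.1 kg.
Tool frame: the origin (TCP) lies between the finger pads; the fingertips stand 14 mm ahead of it and the grasp point (between the pads) lies 5 mm behind it (robot.tcp_to_tips is the z of the fingertips in the tool frame, in m); z points along the fingers, y is the line along which they close (so a half turn about z gives the same grasp; the last joint's range is limited). The gripper opens to 93 mm and grips with 3 to 60 N. Pads are 15 mm wide; open, the fingers measure 128 mm over their backs; the gripper's body (75 mm by 188 mm) begins 65 mm behind the grasp point.
Start: joints at [1.182, 0.13, 1.488, -0, 1.523, -0.085], TCP at [0.179, 0.573, 0.233] pointing down, gripper open.
Joint ranges: [-2.96, 2.96], [-0.89, 2.26], [0.02, 2.5], [-1.34, 4.48], [0, 2.73], [-2.66, 2.66]. Speed limits (rad/s): [2.39, 2.39, 2.79, 3.14, 3.14, 3.14].

## Interface

Orientations are given as a rotation vector (axis times angle).
In Python, from plant import sensors, read_camera, robot gives the robot as it stands.
- The arm moves only by the tool run_rows, called after ">>>" in YAML: its name, and indented under it one key for each argument. Schema: {"type":"object","properties":{"increments":{"type":"array","items":{"type":"array","prefixItems":[{"type":"number"},{"type":"array","items":{"type":"number"},"minItems":3,"maxItems":3},{"type":"number"}],"minItems":3,"maxItems":3},"minItems":1,"maxItems":20},"grip_force":{"type":"number"},"only":{"type":"string"},"quiet":{"type":"boolean"},"lines":{"type":"string"}},"required":["increments"],"additionalProperties":false}. increments is a list of rows, 1 to 20 of them, each written [opening, [dx, dy, dz], turn]: the finger opening in m, then dx, dy, dz in shares of the most that a row can go, 1 being 50 mm, then a turn about the tool's z in fractions of the full range, 1 being 4 rad; each row shifts and turns the commanded pose from where the row before left it, along the tool's axes as they then stand; what a row does not reach is not made up. A row lasts 1/10 s, in which the tool goes at most 0.05 m and 0.15 rad, less where a joint would pass 70% of its speed; a pose out of reach is approached as far as the arm can. The fingers move at their own pace and stop on an object; grip_force is the grip in N (left out, the last holds). Time passes only in rows, so rows that do not move let the fingers close. The tool returns the time, the measured TCP pose, the force, the opening and the grip force at its end. only (a regular expression) keeps the lines of the reply that match it, lines (a string "A,B") keeps lines A to B, and quiet returns only ok. No shift or turn number may pass 1 either way. Input that does not fit is refused with a message, and nothing moves.
- sensors.read_state(): the state, without advancing time (a new reading comes with each control period).
- read_camera(name): name is "scene" or "side" or "wrist"; returns a dict with "image" (384x512x3 uint8, red, green, blue), "depth" (384x512 float32, m along the optical axis (not along the pixel's ray), 0 where there is no reading), "fx", "fy", "cx", "cy" (pixels), "R" (3x3) and "t" (3): a world point X has camera coordinates R X + t. Camera axes: x right, y down, z forward; pixel columns grow to the right and rows downward; lengths in m; the calibration is good to about 2 mm. A picture is of the moment at which its call begins.
- robot.close_job(): hands the job in; it is judged then, once.
The state is a dict: "t": time; "q": joint angles; "dq": joint speeds; "joint_torque": joint torques, N m; "tool_pos": TCP position; "orientation": TCP orientation; "force": force on the tool from outside, world axes, zero at the start; "wrist_torque": the same for the moment, N m; "opening": finger opening in m; "gripper_force": force on a finger pad.
Only numpy, scipy, OpenCV 4.12 (cv2) and the standard library are available. Lean on these libraries where they do the work, as an engineer would, in place of code of your own. Each camera call takes 0.05 s, during which the arm holds its last target. There are 200 camera calls.

## Working session

There is one attempt and no reset: what is moved stays moved. The work goes in short steps, Python scripts to look and compute and a tool call to move; the robot and the scene stay as the last step left them, time stands still between calls to the robot, and variables do not carry over. Pictures are saved under pics/ and viewed, at most 15 in all, crops included, and the job is handed in when it is done.

```bash
ls; mkdir -p pics; python3 - <<'E'
from plant import sensors, read_camera, robot
import cv2,numpy as np
for n in("scene","side","wrist"):
    c=read_camera(n); cv2.imwrite(f"pics/{n}0.png",c["image"][:,:,::-1]); np.savez(f"pics/{n}0.npz",**c)
    R=np.array(c["R"]);print(n,-R.T@c["t"],R[2],c["fx"])
print(sensors.read_state())
E
```

```text
pics
scene [ 1.17927688 -0.71405573  0.70193179] [-0.56576838  0.59617613 -0.5696316 ] 398.5644542471104
side [0.31400119 0.69995649 0.9196405 ] [ 0.23123463 -0.64253263 -0.73053567] 428.4125180031868
wrist [0.10934031 0.59400959 0.38348905] [ 0.25196742 -0.08063502 -0.96437047] 307.7170265943421
{'t': 0.15, 'q': array([ 1.18159181e+00,  1.31014704e-01,  1.48903645e+00, -2.37236384e-05,
        1.52299247e+00, -8.53993675e-02]), 'dq': array([ 0.00159943, -0.00219791, -0.00389205, -0.0005526 , -0.00067464,
        0.00084773]), 'joint_torque': array([ 5.09937308e-04, -5.60477722e+01, -4.92332733e+01,  7.67520536e-02,
        3.05616099e-02, -6.89301714e-05]), 'tool_pos': array([0.17931752, 0.5721347 , 0.23180824]), 'orientation': array([-4.75332847e-01, -3.10510222e+00,  2.22383635e-03]), 'force': array([-0.1937443 , -0.01223617,  0.81870582]), 'wrist_torque': array([0.04346468, 0.00844826, 0.00701313]), 'gripper_force': 0.0, 'opening': 0.09324250053514928}
```

View pics/scene0.png

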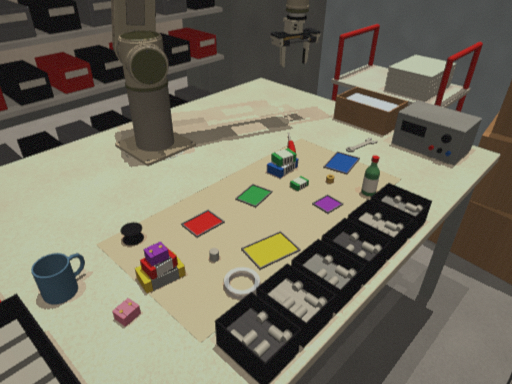

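View pics/side0.png

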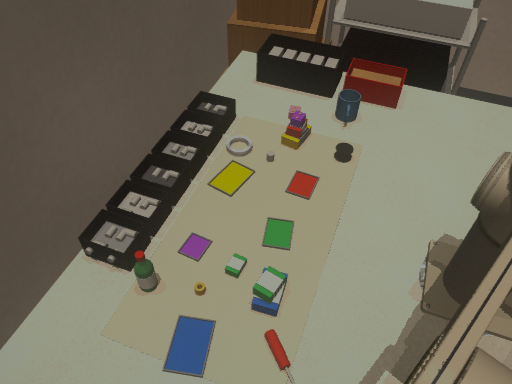

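Stacks: blue+green at scene (283,162) / side (268,290), and yellow+red+violet at scene (158,262) / side (297,128). Trays in side: blue (190,345), yellow (232,178), red (303,184), green (278,233), violet (195,246).
Possible mix-ups:
- The small green filter at scene (299,183) / side (236,265). The larger one, on the blue module, is meant.
- The pink relay at scene (126,311) / side (295,112). The violet one, on top of the stack, is meant.
- The red screwdriver at side (277,348) and the storage boxes, which are not part of the job.

```bash
cat > h.py <<'E'
import numpy as np,cv2
H={'blue':(100,125),'yellow':(22,34),'red':(174,6),'green':(50,85),'violet':(128,160)}
def cast(c,px,z):
    R=np.array(c['R']);t=np.array(c['t']);o=-R.T@t
    d=np.c_[(px[:,0]-c['cx'])/c['fx'],(px[:,1]-c['cy'])/c['fy'],np.ones(len(px))]@R
    return o+d*((z-o[2])/d[:,2])[:,None]
def cloud(c):
    R=np.array(c['R']);D=c['depth'];v,u=np.mgrid[:D.shape[0],:D.shape[1]]
    P=np.stack([(u-c['cx'])/c['fx']*D,(v-c['cy'])/c['fy']*D,D],-1)
    return (P-np.array(c['t']))@R
def cmask(c,k):
    h=cv2.cvtColor(np.ascontiguousarray(c['image']),cv2.COLOR_RGB2HSV);a,b=H[k];hh=h[...,0]
    m=(hh>=a)&(hh<=b) if a<b else (hh>=a)|(hh<=b)
    return m&(h[...,1]>110)&(h[...,2]>50)
def blobs(c,k,amin=25):
    n,l,s,_=cv2.connectedComponentsWithStats(cmask(c,k).astype(np.uint8))
    return [l==i for i in range(1,n) if s[i,4]>=amin]
def rect(c,m,z):
    """min-area rectangle of mask cast on plane z: centre, (short,long), yaw of short side mod pi"""
    v,u=np.nonzero(m); px=np.concatenate([np.c_[u+a,v+b] for a in(-.4,.4) for b in(-.4,.4)]).astype(float)
    q=cast(c,px,z)[:,:2]; (x,y),(w,h),a=cv2.minAreaRect((q*1000).astype(np.float32))
    if w>h: w,h,a=h,w,a+90
    a=(a+90)%180-90
    return round(float(x),1),round(float(y),1),round(float(w),1),round(float(h),1),round(float(a),1)
E
python3 - <<'E'
from h import *
for n in('scene','side','wrist'):
    c=dict(np.load(f'pics/{n}0.npz')); P=cloud(c)
    for k in H:
        for m in blobs(c,k):
            p=P[m&(c['depth']>0)]
            if len(p)<10: continue
            md=np.median(p,0)
            if not(-.7<md[1]<.9 and .2<md[0]<1 or abs(md[0])<.9 and abs(md[1])<.9) or md[2]<-.02: continue
            v,u=np.nonzero(m)
            print(n,k,len(p),(int(u.mean()),int(v.mean())),(md*1000).round(),'ztop',(np.percentile(p[:,2],[5,95])*1000).round(),rect(c,m,.003))
E
```

```text
scene blue 369 (341, 162) [572. 381.   1.] ztop [-1.  4.] (571.6, 380.9, 81.7, 123.7, 12.0)
scene blue 151 (275, 169) [462. 151.  24.] ztop [ 7. 33.] (442.9, 178.2, 53.6, 95.0, 42.0)
scene yellow 955 (270, 249) [ 690. -127.    2.] ztop [-1.  4.] (690.2, -125.8, 82.7, 121.9, -13.2)
scene yellow 104 (180, 267) [ 603. -342.   30.] ztop [ 6. 34.] (575.5, -326.2, 18.8, 69.4, 52.7)
scene yellow 233 (143, 279) [ 574. -424.   31.] ztop [ 7. 34.] (544.8, -411.7, 26.2, 94.7, 78.3)
scene red 772 (196, 41) [-597.  724.  153.] ztop [ 73. 169.] (-1075.9, 1110.1, 315.1, 857.9, 66.4)
scene red 28 (110, 45) [-805.  311.  155.] ztop [140. 323.] (-1362.8, 601.2, 29.1, 205.5, 62.1)
scene red 1470 (64, 71) [-604.  -22.  146.] ztop [ 71. 169.] (-1084.5, 176.8, 272.2, 768.4, 78.4)
scene red 98 (2, 101) [-568. -310.   90.] ztop [ 66. 133.] (-878.1, -228.9, 30.5, 319.7, 71.3)
scene red 54 (291, 145) [389. 324.  22.] ztop [17. 25.] (367.8, 351.8, 26.0, 94.1, 44.2)
scene red 35 (375, 158) [738. 274. 127.] ztop [119. 130.] (643.2, 486.2, 23.4, 47.7, 29.2)
scene red 487 (202, 222) [ 484. -179.    1.] ztop [-1.  
[... 1916 characters left out ...]
) [492.  17.   4.] ztop [1. 6.] (493.2, 15.2, 69.0, 88.6, 10.5)
side green 39 (239, 256) [554. 138.  23.] ztop [20. 25.] (559.8, 125.1, 11.6, 37.4, 84.7)
side green 51 (231, 269) [558. 180.  23.] ztop [21. 25.] (563.5, 168.1, 12.9, 37.9, 85.3)
side green 93 (276, 272) [447. 173.  65.] ztop [62. 67.] (457.9, 134.9, 16.2, 53.0, 77.8)
side green 110 (262, 290) [460. 229.  64.] ztop [62. 67.] (471.2, 194.1, 17.0, 52.3, 77.3)
side violet 74 (297, 115) [ 567. -379.   92.] ztop [91. 95.] (594.7, -497.5, 42.1, 52.9, -12.5)
side violet 387 (194, 245) [681. 138.   4.] ztop [1. 6.] (681.3, 137.0, 56.3, 63.4, -5.5)
wrist red 704 (135, 356) [379. 333.  23.] ztop [16. 26.] (395.2, 317.9, 25.6, 92.6, 45.0)
```

```bash
python3 - <<'E'
import cv2,numpy as np
a=cv2.imread('pics/side0.png');s=cv2.imread('pics/scene0.png')
f=lambda i,x,y:cv2.resize(i[y:y+70,x:x+100],None,fx=4,fy=4,interpolation=cv2.INTER_CUBIC)
cv2.imwrite('pics/crop.png',np.vstack([np.hstack([f(a,250,95),f(a,215,245)]),np.hstack([f(s,105,235),f(s,240,135)])]))
E
```

```text
(no output)
```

View pics/crop.png

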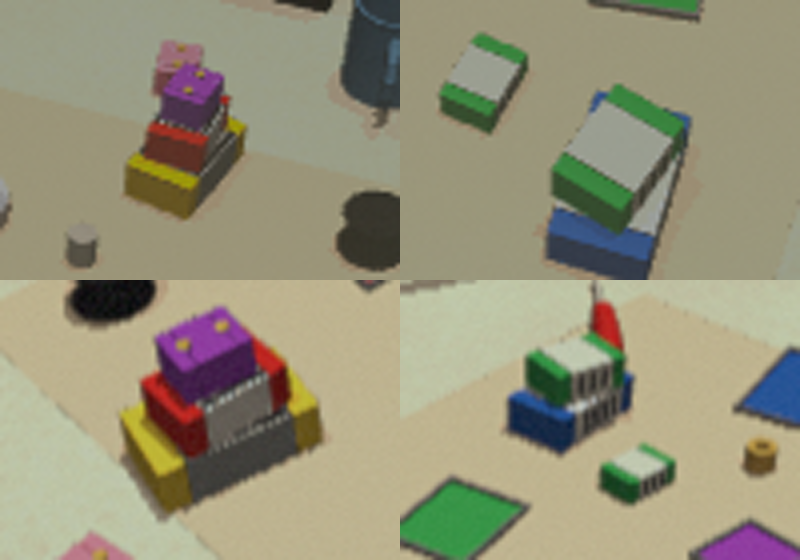

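View pics/wrist0.png

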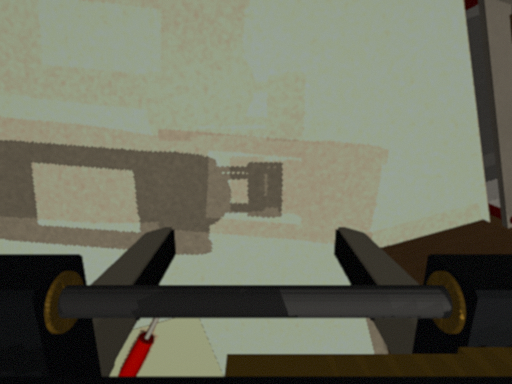

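```bash
cat >> h.py <<'E'
def top(c,xy,z,r=.075,tol=.006,off=0):
    """rectangle of the flat face at height z near xy (m), picked by depth"""
    P=cloud(c); m=(abs(P[...,2]-z-off)<tol)&(np.hypot(P[...,0]-xy[0],P[...,1]-xy[1])<r)&(c['depth']>0)
    m=cv2.morphologyEx(m.astype(np.uint8),cv2.MORPH_OPEN,np.ones((2,2)))
    n,l,s,_=cv2.connectedComponentsWithStats(m)
    return rect(c,l==1+np.argmax(s[1:,4]),z),int(s[1:,4].max())
E
python3 - <<'E'
from h import *
for n,o in(('scene',-.0015),('side',.0012)):
    c=dict(np.load(f'pics/{n}0.npz'))
    for k,xy,z in(('violet',(.573,-.38),.092),('red',(.573,-.38),.064),('yellow',(.573,-.38),.034),('green',(.455,.2),.064),('blue',(.455,.2),.034)):
        print(n,k,top(c,xy,z,off=o))
E
```

```text
scene violet ((577.5, -385.3, 43.6, 47.3, -5.4), 250)
scene red ((578.5, -381.6, 55.0, 73.5, -3.0), 269)
scene yellow ((576.6, -381.3, 68.4, 102.6, -11.0), 365)
scene green ((467.3, 188.9, 60.8, 80.1, -13.2), 179)
scene blue ((465.3, 188.1, 70.7, 104.8, 5.5), 139)
side violet ((561.9, -375.2, 41.7, 54.0, -6.3), 111)
side red ((563.4, -371.3, 52.5, 76.1, -0.5), 109)
side yellow ((562.0, -370.9, 67.1, 108.4, -9.1), 164)
side green ((451.8, 203.0, 51.9, 74.2, -13.3), 583)
side blue ((448.7, 216.9, 62.3, 75.1, 2.7), 313)
```

```bash
cat >> h.py <<'E'
from scipy.spatial.transform import Rotation as Ro
def go(x,y,z,yaw=None):
    """print the move in tool axes (mm, rad) to TCP x,y,z mm; yaw deg = module x axis"""
    from plant import sensors
    s=sensors.read_state(); M=Ro.from_rotvec(s['orientation']).as_matrix()
    d=M.T@(np.array([x,y,z])-s['tool_pos']*1000); t=0
    if yaw is not None:
        a=np.degrees(np.arctan2(M[1,1],M[0,1])); e=(yaw-a+90)%180-90; t=-np.radians(e)
    print('at',(s['tool_pos']*1000).round(1),'tool d mm',d.round(1),'turn',round(float(t),3),'q6',s['q'][5].round(2),'tilt',M[2].round(3),'t',round(s['t'],1))
E
python3 - <<'E'
from h import *
go(457,197,230,-13)
c=dict(np.load('pics/side0.npz'));P=cloud(c)
for y in(-.13,.0,.14):
    m=(abs(P[...,1]-y)<.04)&(P[...,0]>.72)&(P[...,0]<.84)&(P[...,2]>.02)
    if m.any(): print(y,P[m].min(0),P[m].max(0))
E
```

```text
at [179.3 572.1 231.8] tool d mm [-377.2 -274.9    2.2] turn 1.494 q6 -0.09 tilt [ 0.    -0.001 -1.   ] t 0.1
-0.13 [ 0.79418475 -0.16921253  0.02009229] [ 0.83996442 -0.09045908  0.07994947]
0.0 [ 0.79362266 -0.03986635  0.02000497] [0.83990458 0.03646423 0.07909646]
0.14 [0.79449959 0.10002563 0.02002261] [0.83995244 0.1799731  0.07934073]
```

Careful with the scale: shifts go in shares of 50 mm and turns go in shares of 4 rad. That gives: -0.038 m is -0.76, -0.0275 m is -0.55.

>>> run_rows:
  increments:
    - [0.093,[-0.76,-0.55,0],0]
    - [0.093,[-0.76,-0.55,0],0]
    - [0.093,[-0.76,-0.55,0],0]
    - [0.093,[-0.76,-0.55,0],0]
    - [0.093,[-0.76,-0.55,0],0]
    - [0.093,[-0.76,-0.55,0],0]
    - [0.093,[-0.76,-0.55,0],0]
    - [0.093,[-0.76,-0.55,0],0]
    - [0.093,[-0.76,-0.55,0],0]
    - [0.093,[-0.76,-0.55,0],0]
  grip_force: 30

```text
t: 1.15
tool_pos: [0.4605, 0.1947, 0.2326]
orientation: [0.475, 3.105, 0.0]
force: [-0.2, 0.2, -0.5]
opening: 0.0932
gripper_force: 0.0
```

>>> run_rows:
  increments:
    - [0.093,[0,0,0],0.035]
    - [0.093,[0,0,0],0.035]
    - [0.093,[0,0,0],0.035]
    - [0.093,[0,0,0],0.035]
    - [0.093,[0,0,0],0.035]
    - [0.093,[0,0,0],0.035]
    - [0.093,[0,0,0],0.035]
    - [0.093,[0,0,0],0.035]
    - [0.093,[0,0,0],0.035]
    - [0.093,[0,0,0],0.035]
    - [0.093,[0,0,0],0.0235]
    - [0.093,[0,0,0],0]
    - [0.093,[0,0,0],0]

```text
t: 2.45
tool_pos: [0.4597, 0.1964, 0.2324]
orientation: [-2.456, -1.959, 0.001]
force: [0.1, -0.1, 0.0]
opening: 0.0932
gripper_force: 0.0
```

```bash
python3 - <<'E'
from h import *
from plant import read_camera
c=read_camera('wrist');np.savez('pics/w1.npz',**c);cv2.imwrite('pics/w1.png',c['image'][:,:,::-1])
go(457,197,55,-13)
for k in H:
    for m in blobs(c,k): v,u=np.nonzero(m); print(k,m.sum(),(int(u.mean()),int(v.mean())),rect(c,m,.064))
print(top(c,(.457,.197),.064))
E
```

```text
at [459.7 196.4 232.5] tool d mm [ -0.   -2.7 177.5] turn 0.003 q6 0.53 tilt [-0. -0. -1.] t 2.5
blue 3320 (326, 21) (561.7, 338.1, 54.6, 67.7, -78.0)
blue 681 (237, 139) (451.3, 243.1, 16.6, 53.6, -86.5)
blue 122 (275, 202) (475.6, 168.9, 14.3, 14.3, 1.9)
blue 136 (244, 214) (444.8, 161.1, 9.0, 32.7, 77.2)
yellow 350 (373, 99) (593.1, 252.1, 22.6, 22.9, -7.5)
red 1648 (169, 78) (401.3, 315.4, 21.7, 77.2, 44.7)
green 28 (510, 32) (726.3, 283.3, 2.6, 13.3, -0.3)
green 593 (248, 152) (460.0, 228.5, 14.3, 46.7, 77.2)
green 271 (336, 169) (546.9, 191.0, 11.5, 31.8, 84.9)
green 180 (339, 203) (544.0, 153.2, 8.4, 31.5, 85.2)
green 467 (248, 204) (447.1, 173.0, 12.3, 46.7, 77.2)
green 1138 (301, 273) (485.8, 72.7, 43.5, 58.3, -80.0)
green 50 (297, 318) (473.7, 17.9, 8.2, 14.4, 77.2)
violet 2141 (434, 176) (647.4, 159.3, 46.9, 54.2, -5.5)
((454.4, 199.4, 48.5, 69.5, -12.8), 2847)
```

View pics/w1.png

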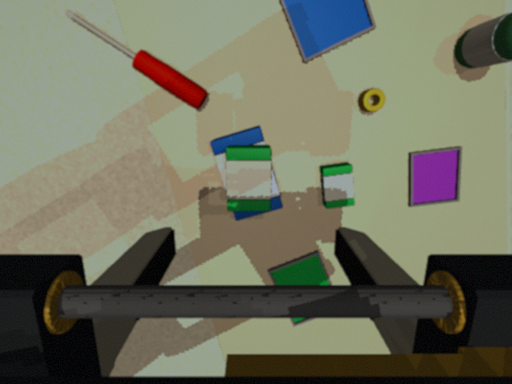

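Wrist picture: the green module sits on the blue one at (248,178), its top measuring 48.5x69.5 mm, which is the larger filter. The small filter at (338,186) lies clear of it.

```bash
python3 - <<'E'
from h import *
c=dict(np.load('pics/w1.npz'))
go(454.2,200,55,-12.8)
for m in blobs(c,'violet',500): print('violet tray',rect(c,m,.003))
b=[m for m in blobs(c,'blue',100)]
print('blue tray part',rect(c,b[0],.003))
print('blue mod',rect(c,b[1]|b[2]|b[3],.034))
E
```

```text
at [459.7 196.4 232.5] tool d mm [  2.3  -6.1 177.5] turn -0.001 q6 0.53 tilt [-0. -0. -1.] t 2.5
violet tray (680.0, 138.6, 55.8, 64.5, -5.5)
blue tray part (578.0, 351.5, 65.0, 80.6, -78.0)
blue mod (451.6, 200.1, 58.9, 99.8, 3.6)
```

Converted, 0.04 m is 0.8, 0.0275 m is 0.55.

>>> run_rows:
  increments:
    - [0.093,[0.046,-0.12,0.4],0]
    - [0.093,[0,0,0.8],0]
    - [0.093,[0,0,0.8],0]
    - [0.093,[0,0,0.8],0]
    - [0.093,[0,0,0.55],0]
    - [0.093,[0,0,0.2],0]
    - [0.093,[0,0,0],0]
  grip_force: 30

```text
t: 3.2
tool_pos: [0.4533, 0.1997, 0.0538]
orientation: [-2.457, -1.956, 0.005]
force: [0.2, 0.7, -0.1]
opening: 0.0927
gripper_force: 0.0
```

>>> run_rows:
  increments:
    - [0.04,[0,0,0],0]
    - [0.04,[0,0,0],0]
    - [0.04,[0,0,0],0]
    - [0.04,[0,0,0],0]
    - [0.04,[0,0,0],0]
    - [0.04,[0,0,0],0]
    - [0.04,[0,0,0],0]
    - [0.04,[0,0,0],0]
  grip_force: 25

```text
t: 4.0
tool_pos: [0.4545, 0.2001, 0.0553]
orientation: [-2.459, -1.956, 0.0]
force: [-0.6, 0.0, 2.8]
opening: 0.048
gripper_force: 25.0
```

```bash
python3 -c "
from h import *
go(492,18,120,10.6)"
```

```text
at [454.5 200.1  55.3] tool d mm [-169.    77.5  -64.7] turn -0.412 q6 0.54 tilt [ 0. -0. -1.] t 4.0
```

Converted, -0.03 m is -0.6, -0.029 m is -0.58, -0.137 rad / 4 = -0.0343.

>>> run_rows:
  increments:
    - [0.04,[0,0,-0.4],0]
    - [0.04,[0,0,-0.6],0]
    - [0.04,[0,0,-0.6],0]
    - [0.04,[-0.56,0.26,0],0]
    - [0.04,[-0.56,0.26,0],0]
    - [0.04,[-0.56,0.26,0],0]
    - [0.04,[-0.56,0.26,0],0]
    - [0.04,[-0.56,0.26,0],0]
    - [0.04,[-0.58,0.25,0],0]
    - [0.04,[0,0,0],-0.0343]
    - [0.04,[0,0,0],-0.0343]
    - [0.04,[0,0,0],-0.0343]
    - [0.04,[0,0,0],0]
    - [0.04,[0,0,0],0]

```text
t: 5.4
tool_pos: [0.4917, 0.0179, 0.1347]
orientation: [-2.013, -2.412, 0.001]
force: [-0.2, -1.1, -1.4]
opening: 0.0476
gripper_force: 25.0
```

```bash
python3 - <<'E'
from h import *
from plant import read_camera
go(492.2,16.5,24.5,10.5)
c=read_camera('wrist');np.savez('pics/w2.npz',**c);cv2.imwrite('pics/w2.png',c['image'][:,:,::-1])
print(top(c,(.492,.0165),.144-.024+.009+.015-.009,tol=.02))
E
```

```text
at [491.7  17.9 134.7] tool d mm [ -1.5   0.4 110.2] turn -0.003 q6 -0.25 tilt [ 0.    -0.001 -1.   ] t 5.4
((490.2, 26.8, 58.5, 88.8, -79.6), 11173)
```

View pics/w2.png

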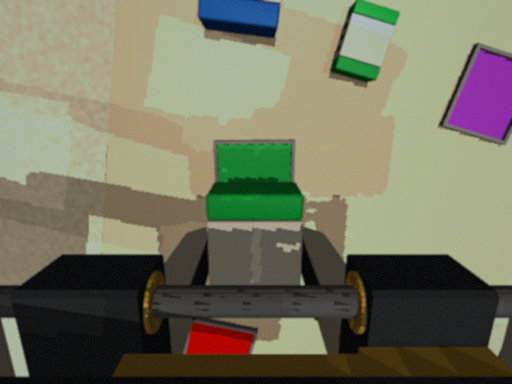

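Green is held square above its tray at (255,200), and the tray's far end shows behind it at (255,160).

Converted, 0.03 m is 0.6, 0.015 m is 0.3.

>>> run_rows:
  increments:
    - [0.04,[-0.03,0.008,0.6],0]
    - [0.04,[0,0,0.6],0]
    - [0.04,[0,0,0.6],0]
    - [0.04,[0,0,0.3],0]
    - [0.04,[0,0,0.08],0]
    - [0.04,[0,0,0.02],0]
    - [0.04,[0,0,0],0]
    - [0.04,[0,0,0],0]

```text
t: 6.25
tool_pos: [0.4933, 0.0166, 0.0259]
orientation: [2.008, 2.414, 0.001]
force: [-0.1, -0.1, -2.2]
opening: 0.0478
gripper_force: 25.0
```

>>> run_rows:
  increments:
    - [0.07,[0,0,0],0]
    - [0.07,[0,0,0],0]
    - [0.07,[0,0,0],0]
    - [0.07,[0,0,0],0]
    - [0.07,[0,0,-0.4],0]
    - [0.09,[0,0,-0.8],0]
    - [0.09,[0,0,-1],0]
    - [0.09,[0,0,-1],0]
    - [0.09,[0,0,-1],0]
    - [0.09,[0,0,0],0]

```text
t: 7.25
tool_pos: [0.4966, 0.0163, 0.244]
orientation: [2.001, 2.408, 0.013]
force: [1.2, 0.0, 0.0]
opening: 0.09
gripper_force: 0.0
```

```bash
python3 - <<'E'
from h import *
from plant import read_camera
for n in('side','scene'):
    c=read_camera(n);np.savez(f'pics/{n}1.npz',**c);cv2.imwrite(f'pics/{n}1.png',c['image'][:,:,::-1])
    print(n,top(c,(.492,.0165),.033,tol=.004))
go(451.6,200.1,232,3.6)
E
```

```text
side ((491.0, 19.4, 50.8, 74.3, 10.7), 384)
scene ((504.9, 10.6, 54.4, 75.6, 8.0), 193)
at [493.7  16.5 236.9] tool d mm [188.2  -7.8   4.7] turn 0.121 q6 -0.25 tilt [-0.001  0.004 -1.   ] t 7.3
```

Converted, 0.0314 m is 0.628, 0.0312 m is 0.624, 0.121 rad / 4 = 0.0303.

>>> run_rows:
  increments:
    - [0.093,[0.628,-0.026,0],0]
    - [0.093,[0.628,-0.026,0],0]
    - [0.093,[0.628,-0.026,0],0]
    - [0.093,[0.628,-0.026,0],0]
    - [0.093,[0.628,-0.026,0],0]
    - [0.093,[0.624,-0.026,0],0]
    - [0.093,[0,0,0],0.0303]
    - [0.093,[0,0,0],0]
    - [0.093,[0,0,0],0]

```text
t: 8.25
tool_pos: [0.4498, 0.1997, 0.2334]
orientation: [-2.146, -2.293, 0.004]
force: [0.1, -0.5, 0.2]
opening: 0.0929
gripper_force: 0.0
```

```bash
python3 - <<'E'
from h import *
from plant import read_camera
c=read_camera('wrist');np.savez('pics/w3.npz',**c);cv2.imwrite('pics/w3.png',c['image'][:,:,::-1])
r,n=top(c,(.4516,.2),.034);print(r,n)
b=sorted(blobs(c,'blue',100),key=lambda m:-m.sum())
for m in b[:3]:print(m.sum(),rect(c,m,.034),'tray',rect(c,m,.003))
go(r[0],r[1],21,r[4])
E
```

```text
(452.5, 198.6, 60.8, 99.5, 3.8) 4291
5492 (565.3, 354.6, 73.8, 79.3, 11.9) tray (575.9, 361.9, 80.3, 86.3, 11.9)
770 (448.7, 241.0, 16.5, 58.7, -86.2) tray (449.0, 238.2, 18.0, 63.9, -86.2)
527 (454.3, 158.3, 13.6, 57.6, -86.1) tray (455.1, 148.2, 14.8, 62.7, -86.1)
at [450.  199.5 233.8] tool d mm [ -0.9   2.8 212.8] turn -0.001 q6 0.25 tilt [-0.001 -0.002 -1.   ] t 8.3
```

View pics/w3.png

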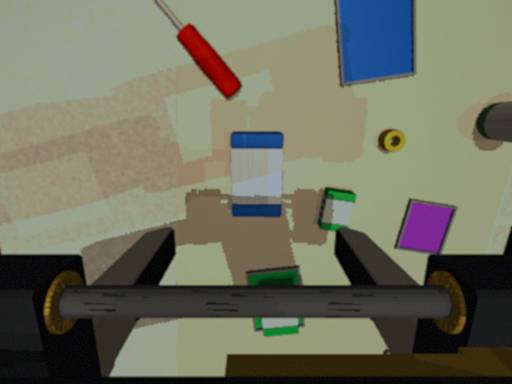

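The blue module stands alone at (257,174), 61x99.5 mm. The small filter at (338,209) is about 45 mm away, so I'll open only to 80 mm.

Converted, 0.04 m is 0.8, 0.03 m is 0.6.

>>> run_rows:
  increments:
    - [0.08,[-0.02,0.052,0.6],0]
    - [0.08,[0,0,0.8],0]
    - [0.08,[0,0,0.8],0]
    - [0.08,[0,0,0.8],0]
    - [0.08,[0,0,0.8],0]
    - [0.08,[0,0,0.36],0]
    - [0.08,[0,0,0.08],0]
    - [0.08,[0,0,0],0]
    - [0.05,[0,0,0],0]
    - [0.05,[0,0,0],0]
    - [0.05,[0,0,0],0]
    - [0.05,[0,0,0],0]
    - [0.05,[0,0,0],0]
  grip_force: 35

```text
t: 9.6
tool_pos: [0.4537, 0.1996, 0.0244]
orientation: [2.15, 2.29, 0.002]
force: [-3.7, -1.2, 7.5]
opening: 0.0596
gripper_force: 35.0
```

```bash
python3 -c "
from h import *
go(573,377.8,120,12)"
```

```text
at [453.7 199.6  24.4] tool d mm [170.4 130.5 -95.4] turn -0.146 q6 0.25 tilt [ 0.     0.001 -1.   ] t 9.6
```

Converted, -0.03 m is -0.6, 0.0285 m is 0.57, -0.146 rad / 4 = -0.0365.

>>> run_rows:
  increments:
    - [0.05,[0,0,-0.4],0]
    - [0.05,[0,0,-0.6],0]
    - [0.05,[0,0,-0.6],0]
    - [0.05,[0,0,-0.3],0]
    - [0.05,[0.56,0.434,0],0]
    - [0.05,[0.56,0.434,0],0]
    - [0.05,[0.56,0.434,0],0]
    - [0.05,[0.56,0.434,0],0]
    - [0.05,[0.56,0.434,0],0]
    - [0.05,[0.57,0.434,0],0]
    - [0.05,[0,0,0],-0.0365]
    - [0.05,[0,0,0],0]
    - [0.05,[0,0,0],0]
    - [0.05,[0,0,0],0]

```text
t: 11.0
tool_pos: [0.5722, 0.375, 0.118]
orientation: [-1.982, -2.438, 0.001]
force: [0.1, -0.7, -3.0]
opening: 0.0595
gripper_force: 35.0
```

```bash
python3 - <<'E'
from h import *
from plant import read_camera
go(573,377.8,28,12)
c=read_camera('wrist');np.savez('pics/w4.npz',**c);cv2.imwrite('pics/w4.png',c['image'][:,:,::-1])
for m in blobs(c,'blue',100):
    v,u=np.nonzero(m);print(m.sum(),int(u.mean()),int(v.mean()),rect(c,m,.003))
E
```

```text
at [572.2 375.  118. ] tool d mm [ 2.6  1.4 90. ] turn -0.004 q6 0.3 tilt [-0. -0. -1.] t 11.0
7910 254 162 (565.6, 405.2, 63.8, 109.8, -78.2)
2338 254 328 (601.0, 236.9, 26.2, 109.3, -78.2)
```

Converted, 0.03 m is 0.6, 0.02 m is 0.4.

>>> run_rows:
  increments:
    - [0.05,[0.052,0.028,0.6],0]
    - [0.05,[0,0,0.6],0]
    - [0.05,[0,0,0.4],0]
    - [0.05,[0,0,0.16],0]
    - [0.05,[0,0,0.04],0]
    - [0.05,[0,0,0],0]
    - [0.05,[0,0,0],0]

```text
t: 11.75
tool_pos: [0.5743, 0.3789, 0.0297]
orientation: [1.978, 2.44, 0.004]
force: [0.0, -0.6, -3.8]
opening: 0.0596
gripper_force: 35.0
```

```bash
python3 -c "
from h import *
go(573,377.8,28,12)"
```

```text
at [574.3 378.9  29.7] tool d mm [-0.8 -1.5  1.7] turn -0.001 q6 0.3 tilt [ 0.001  0.002 -1.   ] t 11.8
```

Converted, -0.05 m is -1, -0.0008 m is -0.016.

>>> run_rows:
  increments:
    - [0.05,[-0.016,-0.02,0.04],0]
    - [0.05,[0,0,0],0]
    - [0.08,[0,0,0],0]
    - [0.08,[0,0,0],0]
    - [0.08,[0,0,0],0]
    - [0.08,[0,0,0],0]
    - [0.08,[0,0,-0.4],0]
    - [0.08,[0,0,-0.8],0]
    - [0.09,[0,0,-1],0]
    - [0.09,[0,0,-1],0]
    - [0.09,[0,0,-1],0]
    - [0.09,[0,0,0],0]
    - [0.09,[0,0,0],0]

```text
t: 13.05
tool_pos: [0.5736, 0.3781, 0.2388]
orientation: [1.976, 2.44, 0.007]
force: [-1.3, 0.1, -0.9]
opening: 0.0902
gripper_force: 0.0
```

```bash
python3 - <<'E'
from h import *
from plant import read_camera
c=read_camera('wrist');np.savez('pics/w5.npz',**c)
print('top',top(c,(.573,.378),.037))
for m in blobs(c,'blue',100):
    v,u=np.nonzero(m);print(m.sum(),int(u.mean()),int(v.mean()),rect(c,m,.003),rect(c,m,.037))
c['image'][...]; cv2.imwrite('pics/w5.png',c['image'][:,:,::-1])
go(568,-378,260,-6)
E
```

```text
top ((574.7, 377.0, 60.8, 100.1, 12.0), 4259)
2875 251 161 (572.2, 376.7, 81.6, 121.6, 12.0) (570.9, 383.1, 74.5, 110.9, 12.0)
at [572.5 377.5 236.1] tool d mm [-738.1 -161.2  -24. ] turn 0.314 q6 0.3 tilt [ 0.  0. -1.] t 13.1
```

View pics/w5.png

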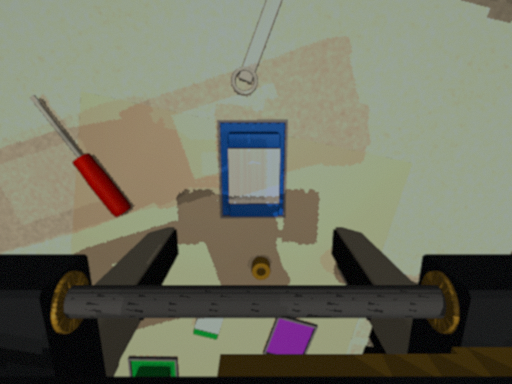

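Blue is in its tray at (252,169), but it sits about 2 mm to the right. I'll close on it again with the gripper centred on the tray.

Converted, 0.04 m is 0.8, 0.03 m is 0.6.

```bash
python3 -c "
from h import *
go(571.4,377,28,12)"
```

```text
at [572.5 377.5 236.1] tool d mm [ -0.3  -1.3 208.1] turn -0.0 q6 0.3 tilt [ 0.  0. -1.] t 13.1
```

>>> run_rows:
  increments:
    - [0.085,[0,-0.02,0.6],0]
    - [0.085,[0,0,0.8],0]
    - [0.085,[0,0,0.8],0]
    - [0.085,[0,0,0.8],0]
    - [0.085,[0,0,0.8],0]
    - [0.085,[0,0,0.28],0]
    - [0.085,[0,0,0.08],0]
    - [0.085,[0,0,0],0]
    - [0.085,[0,0,0],0]
    - [0.085,[0,0,0],0]

```text
t: 14.1
tool_pos: [0.5732, 0.3782, 0.031]
orientation: [1.977, 2.44, 0.006]
force: [0.6, -0.4, 0.6]
opening: 0.0852
gripper_force: 0.0
```

```bash
python3 -c "
from h import *
go(571.4,377,28,12)"
```

```text
at [573.2 378.2  31. ] tool d mm [-0.8 -2.   2.9] turn -0.0 q6 0.3 tilt [ 0.001  0.004 -1.   ] t 14.1
```

Converted, -0.002 m is -0.04, 0.001 m is 0.02.

>>> run_rows:
  increments:
    - [0.085,[-0.016,-0.04,0.02],0]
    - [0.085,[0,0,0],0]
    - [0.085,[0,0,0],0]
    - [0.05,[0,0,0],0]
    - [0.05,[0,0,0],0]
    - [0.05,[0,0,0],0]
    - [0.05,[0,0,0],0]
  grip_force: 30

```text
t: 14.8
tool_pos: [0.57, 0.3761, 0.0272]
orientation: [1.977, 2.441, 0.001]
force: [0.2, 0.5, -1.4]
opening: 0.0598
gripper_force: 30.0
```

```bash
python3 -c "
from h import *
go(571.4,377,28,12)"
```

```text
at [570.  376.1  27.2] tool d mm [ 0.6  1.5 -0.8] turn -0.0 q6 0.3 tilt [ 0.  0. -1.] t 14.8
```

>>> run_rows:
  increments:
    - [0.085,[0,0,0],0]
    - [0.085,[0,0,0],0]
    - [0.085,[0,0,0],0]
    - [0.085,[0,0,-0.4],0]
    - [0.085,[0,0,-0.8],0]
    - [0.09,[0,0,-1],0]
    - [0.09,[0,0,-1],0]
    - [0.09,[0,0,-0.9],0]
    - [0.09,[0,0,0],0]
    - [0.09,[0,0,0],0]

```text
t: 15.8
tool_pos: [0.5706, 0.3766, 0.2344]
orientation: [1.977, 2.44, 0.006]
force: [0.2, -0.5, -0.7]
opening: 0.0897
gripper_force: 0.0
```

```bash
python3 - <<'E'
from h import *
from plant import read_camera
c=read_camera('wrist')
print('top',top(c,(.573,.378),.037))
for m in blobs(c,'blue',100): print(m.sum(),rect(c,m,.003))
go(568,-378,240,-6)
E
```

```text
top ((571.0, 376.3, 60.7, 98.8, 12.0), 4321)
2888 (571.8, 377.2, 80.7, 121.4, 11.9)
at [569.6 376.  231.7] tool d mm [-737.3 -158.1   -8.2] turn 0.314 q6 0.3 tilt [-0. -0. -1.] t 15.8
```

Converted, -0.041 m is -0.82, -0.0088 m is -0.176.

>>> run_rows:
  increments:
    - [0.093,[-0.82,-0.176,0],0]
    - [0.093,[-0.82,-0.176,0],0]
    - [0.093,[-0.82,-0.176,0],0]
    - [0.093,[-0.82,-0.176,0],0]
    - [0.093,[-0.82,-0.176,0],0]
    - [0.093,[-0.82,-0.176,0],0]
    - [0.093,[-0.82,-0.176,0],0]
    - [0.093,[-0.82,-0.176,0],0]
    - [0.093,[-0.82,-0.176,0],0]
    - [0.093,[-0.82,-0.176,0],0]
    - [0.093,[-0.82,-0.176,0],0]
    - [0.093,[-0.82,-0.176,0],0]
    - [0.093,[-0.82,-0.176,0],0]
    - [0.093,[-0.82,-0.176,0],0]
    - [0.093,[-0.82,-0.176,0],0]
    - [0.093,[-0.82,-0.176,0],0]
    - [0.093,[-0.82,-0.176,-0.06],0]
    - [0.093,[-0.82,-0.176,-0.06],0]

```text
t: 17.65
tool_pos: [0.5665, -0.3796, 0.2347]
orientation: [-1.974, -2.437, 0.0]
force: [0.4, -0.4, -0.3]
opening: 0.0929
gripper_force: 0.0
```

>>> run_rows:
  increments:
    - [0.093,[0,0,0],0.0263]
    - [0.093,[0,0,0],0.0263]
    - [0.093,[0,0,0],0.026]
    - [0.093,[0,0,0],0]
    - [0.093,[0,0,0],0]
    - [0.093,[0,0,0],0]

```text
t: 18.25
tool_pos: [0.5676, -0.3783, 0.237]
orientation: [-2.331, -2.104, 0.001]
force: [0.3, -0.4, -0.0]
opening: 0.0928
gripper_force: 0.0
```

```bash
python3 - <<'E'
from h import *
from plant import read_camera
c=read_camera('wrist');np.savez('pics/w6.npz',**c);cv2.imwrite('pics/w6.png',c['image'][:,:,::-1])
r,n=top(c,(.568,-.378),.092);print(r,n)
print(top(c,(.568,-.378),.064),top(c,(.568,-.378),.034))
go(r[0],r[1],85.5,r[4])
E
```

```text
(567.4, -382.1, 36.6, 45.1, -6.7) 1543
((567.9, -379.9, 48.7, 70.9, -1.8), 1072) ((571.1, -355.9, 51.9, 60.7, 79.1), 905)
at [ 567.7 -378.4  237.4] tool d mm [ -3.8   0.2 151.9] turn 0.014 q6 -0.56 tilt [ 0.001 -0.001 -1.   ] t 18.3
```

View pics/w6.png

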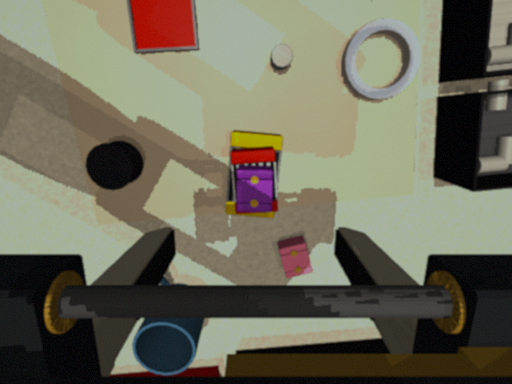

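Violet relay on top at (255,190), 36.6x45.1 mm, over red and yellow. The pink one at (295,257) is separate.

Converted, 0.04 m is 0.8, 0.03 m is 0.6, 0.014 rad / 4 = 0.0035.

>>> run_rows:
  increments:
    - [0.07,[-0.076,0.004,0.6],0.0035]
    - [0.07,[0,0,0.8],0]
    - [0.07,[0,0,0.8],0]
    - [0.07,[0,0,0.6],0]
    - [0.07,[0,0,0.2],0]
    - [0.07,[0,0,0.06],0]
    - [0.07,[0,0,0],0]
    - [0.07,[0,0,0],0]
    - [0.07,[0,0,0],0]
  grip_force: 20

```text
t: 19.2
tool_pos: [0.5689, -0.3834, 0.0876]
orientation: [2.347, 2.083, 0.001]
force: [-0.4, -0.1, -0.6]
opening: 0.0697
gripper_force: 0.0
```

```bash
python3 -c "
from h import *
go(567.4,-382.1,85.5,-6.7)"
```

```text
at [ 568.9 -383.4   87.6] tool d mm [ 1.1 -1.7  2.1] turn -0.002 q6 -0.55 tilt [-0.002  0.003 -1.   ] t 19.2
```

Converted, -0.03 m is -0.6, -0.01 m is -0.2.

>>> run_rows:
  increments:
    - [0.07,[0.01,-0.02,0.02],0]
    - [0.07,[0,0,0],0]
    - [0.03,[0,0,0],0]
    - [0.03,[0,0,0],0]
    - [0.03,[0,0,0],0]
    - [0.03,[0,0,0],0]
    - [0.03,[0,0,0],0]
    - [0.03,[0,0,-0.2],0]
    - [0.03,[0,0,-0.6],0]
    - [0.03,[0,0,-0.6],0]
    - [0.03,[0,0,0],0]
  grip_force: 18

```text
t: 20.3
tool_pos: [0.5694, -0.3839, 0.161]
orientation: [2.343, 2.079, 0.003]
force: [-0.1, -0.9, -1.0]
opening: 0.0363
gripper_force: 18.0
```

```bash
python3 -c "
from h import *
go(680,138.6,150,-5.5)"
```

```text
at [ 569.4 -383.9  161. ] tool d mm [532.   47.8   8.8] turn -0.023 q6 -0.55 tilt [-0.005  0.008 -1.   ] t 20.3
```

Converted, 0.038 m is 0.76, 0.0034 m is 0.068, -0.023 rad / 4 = -0.0058.

>>> run_rows:
  increments:
    - [0.03,[0.4,0.04,0],0]
    - [0.03,[0.76,0.068,0],0]
    - [0.03,[0.76,0.068,0],0]
    - [0.03,[0.76,0.068,0],0]
    - [0.03,[0.76,0.068,0],0]
    - [0.03,[0.76,0.068,0],0]
    - [0.03,[0.76,0.068,0],0]
    - [0.03,[0.76,0.068,0],0]
    - [0.03,[0.76,0.068,0],0]
    - [0.03,[0.76,0.068,0],0]
    - [0.03,[0.76,0.068,0],0]
    - [0.03,[0.76,0.068,0],0]
    - [0.03,[0.76,0.068,0],0]
    - [0.03,[0.76,0.068,0],0]
    - [0.03,[0.36,0.04,0],-0.0058]
    - [0.03,[0,0,0],0]
    - [0.03,[0,0,0],0]
    - [0.03,[0,0,0],0]

```text
t: 22.1
tool_pos: [0.6774, 0.1393, 0.1536]
orientation: [-2.327, -2.111, 0.002]
force: [-0.7, -0.3, -0.4]
opening: 0.0359
gripper_force: 18.0
```

```bash
python3 - <<'E'
from h import *
from plant import read_camera
go(680,138.6,25.5,-5.5)
c=read_camera('wrist');cv2.imwrite('pics/w7.png',c['image'][:,:,::-1])
for m in blobs(c,'violet',100):
    v,u=np.nonzero(m);print(m.sum(),int(u.mean()),int(v.mean()),rect(c,m,.003))
E
```

```text
at [677.4 139.3 153.6] tool d mm [ -0.3   2.8 128.1] turn -0.001 q6 0.23 tilt [-0.001 -0.001 -1.   ] t 22.1
7860 254 221 (673.4, 98.6, 76.5, 145.1, -5.5)
```

View pics/w7.png

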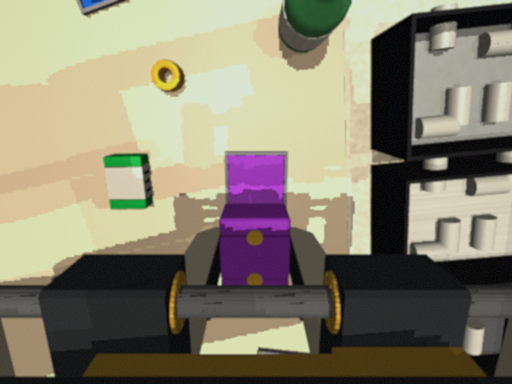

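The relay hangs above its tray, relay column 255 against tray column 256, so it needs about 1 mm sideways.

Converted, 0.04 m is 0.8, 0.03 m is 0.6.

>>> run_rows:
  increments:
    - [0.03,[0,0.02,0.6],0]
    - [0.03,[0,0,0.8],0]
    - [0.03,[0,0,0.6],0]
    - [0.03,[0,0,0.36],0]
    - [0.03,[0,0,0.12],0]
    - [0.03,[0,0,0.04],0]
    - [0.03,[0,0,0],0]
    - [0.03,[0,0,0],0]
    - [0.03,[0,0,0],0]

```text
t: 23.05
tool_pos: [0.68, 0.1407, 0.03]
orientation: [2.324, 2.111, 0.003]
force: [0.2, 0.5, -0.7]
opening: 0.0354
gripper_force: 18.0
```

```bash
python3 -c "
from h import *
go(680,138.6,25.5,-5.5)"
```

```text
at [680.  140.7  30. ] tool d mm [-2.1  0.2  4.5] turn 0.0 q6 0.23 tilt [ 0.001  0.003 -1.   ] t 23.1
```

Converted, -0.002 m is -0.04, 0.0015 m is 0.03.

>>> run_rows:
  increments:
    - [0.03,[-0.04,0,0.04],0]
    - [0.03,[0,0,0.03],0]
    - [0.03,[0,0,0],0]
    - [0.03,[0,0,0],0]

```text
t: 23.45
tool_pos: [0.6785, 0.1385, 0.0244]
orientation: [-2.325, -2.112, 0.0]
force: [0.1, 0.1, -0.5]
opening: 0.0359
gripper_force: 18.0
```

```bash
python3 -c "
from h import *
go(680,138.6,25.5,-5.5)"
```

```text
at [678.5 138.5  24.4] tool d mm [ 0.2  1.5 -1.1] turn -0.0 q6 0.22 tilt [-0. -0. -1.] t 23.4
```

>>> run_rows:
  increments:
    - [0.06,[0,0,0],0]
    - [0.06,[0,0,0],0]
    - [0.06,[0,0,0],0]
    - [0.06,[0,0,-0.2],0]
    - [0.06,[0,0,-0.6],0]
    - [0.09,[0,0,-1],0]
    - [0.09,[0,0,-1],0]
    - [0.09,[0,0,-1],0]
    - [0.09,[0,0,-0.4],0]
    - [0.09,[0,0,0],0]
    - [0.09,[0,0,0],0]

```text
t: 24.55
tool_pos: [0.6788, 0.1386, 0.2352]
orientation: [2.325, 2.112, 0.001]
force: [-0.6, 0.0, -0.8]
opening: 0.0899
gripper_force: 0.0
```

```bash
python3 - <<'E'
from h import *
from plant import read_camera
c=read_camera('wrist');cv2.imwrite('pics/w8.png',c['image'][:,:,::-1])
print('top',top(c,(.68,.139),.031))
for m in blobs(c,'violet',100): print(m.sum(),rect(c,m,.003))
go(568,-380,240,-1.8)
E
```

```text
top ((679.4, 137.3, 36.7, 44.2, -5.5), 1119)
2045 (678.6, 139.1, 56.6, 62.6, -5.5)
at [678.  138.4 233.3] tool d mm [-526.6  -59.7   -6.3] turn -0.065 q6 0.22 tilt [-0.    -0.002 -1.   ] t 24.6
```

Converted, -0.0376 m is -0.752, -0.0043 m is -0.086, -0.065 rad / 4 = -0.0163.

>>> run_rows:
  increments:
    - [0.093,[-0.752,-0.086,0],0]
    - [0.093,[-0.752,-0.086,0],0]
    - [0.093,[-0.752,-0.086,0],0]
    - [0.093,[-0.752,-0.086,0],0]
    - [0.093,[-0.752,-0.086,0],0]
    - [0.093,[-0.752,-0.086,0],0]
    - [0.093,[-0.752,-0.086,0],0]
    - [0.093,[-0.752,-0.086,0],0]
    - [0.093,[-0.752,-0.086,0],0]
    - [0.093,[-0.752,-0.086,0],0]
    - [0.093,[-0.752,-0.086,0],0]
    - [0.093,[-0.752,-0.086,0],0]
    - [0.093,[-0.752,-0.086,0],0]
    - [0.093,[-0.752,-0.086,0],0]
    - [0.093,[0,0,0],-0.0163]
    - [0.093,[0,0,0],0]
    - [0.093,[0,0,0],0]
    - [0.093,[0,0,0],0]

```text
t: 26.4
tool_pos: [0.5683, -0.3785, 0.2336]
orientation: [-2.255, -2.185, 0.0]
force: [1.0, -0.2, -0.4]
opening: 0.0931
gripper_force: 0.0
```

```bash
python3 - <<'E'
from h import *
from plant import read_camera
c=read_camera('wrist');np.savez('pics/w9.npz',**c);cv2.imwrite('pics/w9.png',c['image'][:,:,::-1])
r,n=top(c,(.568,-.38),.064);print(r,n)
for m in blobs(c,'red',400): v,u=np.nonzero(m);print(m.sum(),(int(u.mean()),int(v.mean())),rect(c,m,.003))
go(r[0],r[1],55.5,r[4])
E
```

```text
(568.0, -380.0, 48.7, 70.1, -1.7) 2847
2463 (172, 19) (481.3, -204.9, 40.8, 69.4, 88.2)
659 (253, 155) (567.9, -358.6, 19.7, 58.5, 88.3)
425 (254, 206) (565.2, -425.6, 14.7, 54.6, 88.3)
831 (287, 259) (609.9, -503.1, 38.1, 57.3, 9.1)
688 (159, 371) (408.2, -681.5, 20.2, 144.0, 88.3)
at [ 568.4 -378.6  234. ] tool d mm [ -1.6  -0.3 178.5] turn -0.001 q6 -0.63 tilt [ 0.001 -0.001 -1.   ] t 26.4
```

Converted, 0.04 m is 0.8, 0.03 m is 0.6.

>>> run_rows:
  increments:
    - [0.08,[-0.032,-0.006,0.6],0]
    - [0.08,[0,0,0.8],0]
    - [0.08,[0,0,0.8],0]
    - [0.08,[0,0,0.8],0]
    - [0.08,[0,0,0.4],0]
    - [0.08,[0,0,0.14],0]
    - [0.08,[0,0,0.02],0]
    - [0.08,[0,0,0],0]
    - [0.08,[0,0,0],0]
    - [0.04,[0,0,0],0]
    - [0.04,[0,0,0],0]
    - [0.04,[0,0,0],0]
    - [0.04,[0,0,0],0]
    - [0.04,[0,0,0],0]
    - [0.04,[0,0,0],0]
  grip_force: 25

```text
t: 27.95
tool_pos: [0.5677, -0.3813, 0.0567]
orientation: [-2.255, -2.187, 0.0]
force: [-2.0, 0.2, 1.7]
opening: 0.048
gripper_force: 25.0
```

```bash
python3 -c "
from h import *
go(484.5,-182.3,125,-2.6)"
```

```text
at [ 567.7 -381.3   56.7] tool d mm [196.3 -89.4 -68.3] turn 0.014 q6 -0.64 tilt [ 0. -0. -1.] t 27.9
```

Careful with the scale: shifts go in shares of 50 mm and turns go in shares of 4 rad. That gives: 0.0327 m is 0.654, -0.03 m is -0.6, 0.014 rad / 4 = 0.0035.

>>> run_rows:
  increments:
    - [0.04,[0,0,-0.3],0]
    - [0.04,[0,0,-0.6],0]
    - [0.04,[0,0,-0.5],0]
    - [0.04,[0.654,-0.3,0],0]
    - [0.04,[0.654,-0.3,0],0]
    - [0.04,[0.654,-0.3,0],0]
    - [0.04,[0.654,-0.3,0],0]
    - [0.04,[0.654,-0.3,0],0]
    - [0.04,[0.654,-0.3,0],0]
    - [0.04,[0,0,0],0.0035]
    - [0.04,[0,0,0],0]
    - [0.04,[0,0,0],0]
    - [0.04,[0,0,0],0]

```text
t: 29.25
tool_pos: [0.4845, -0.1834, 0.1271]
orientation: [2.271, 2.169, 0.0]
force: [-0.2, 0.0, -3.8]
opening: 0.0479
gripper_force: 25.0
```

```bash
python3 - <<'E'
from h import *
from plant import read_camera
go(484,-182.3,25.7,-2.6)
c=read_camera('wrist');cv2.imwrite('pics/w10.png',c['image'][:,:,::-1]);np.savez('pics/w10.npz',**c)
m=cmask(c,'red'); z=cloud(c)[...,2]
print('tray',rect(c,m&(z<.015)&(np.arange(384)[:,None]<200)&(abs(np.arange(512)-256)<90),.003))
E
```

```text
at [ 484.5 -183.4  127.1] tool d mm [  1.1  -0.7 101.4] turn -0.0 q6 -0.41 tilt [-0.001  0.001 -1.   ] t 29.2
tray (484.6, -151.8, 32.4, 69.1, 87.4)
```

View pics/w10.png

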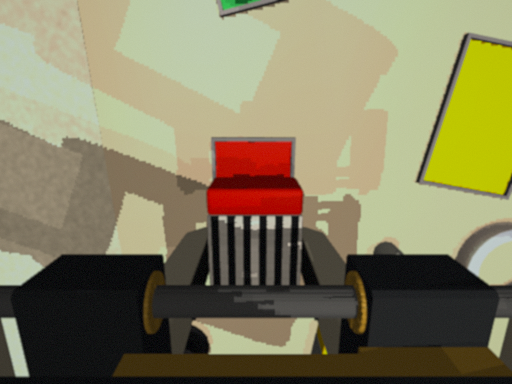

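Red is held square above its tray at (253,200), and the visible part of the tray puts its centre within 2 mm of the estimate.

Converted, 0.03 m is 0.6, 0.025 m is 0.5.

>>> run_rows:
  increments:
    - [0.04,[0.03,-0.02,0.6],0]
    - [0.04,[0,0,0.6],0]
    - [0.04,[0,0,0.5],0]
    - [0.04,[0,0,0.2],0]
    - [0.04,[0,0,0.08],0]
    - [0.04,[0,0,0.02],0]
    - [0.04,[0,0,0],0]
    - [0.04,[0,0,0],0]
    - [0.04,[0,0,0],0]

```text
t: 30.2
tool_pos: [0.4839, -0.1812, 0.0277]
orientation: [2.27, 2.17, 0.001]
force: [-0.2, 0.5, -3.4]
opening: 0.0479
gripper_force: 25.0
```

```bash
python3 -c "
from h import *
go(483.6,-181.5,25.7,-2.6)"
```

```text
at [ 483.9 -181.2   27.7] tool d mm [-0.3 -0.2  2. ] turn 0.0 q6 -0.41 tilt [-0.001  0.002 -1.   ] t 30.2
```

Converted, -0.05 m is -1, -0.03 m is -0.6.

>>> run_rows:
  increments:
    - [0.04,[0,0,0.03],0]
    - [0.04,[0,0,0],0]
    - [0.07,[0,0,0],0]
    - [0.07,[0,0,0],0]
    - [0.07,[0,0,0],0]
    - [0.07,[0,0,-0.2],0]
    - [0.07,[0,0,-0.6],0]
    - [0.09,[0,0,-1],0]
    - [0.09,[0,0,-1],0]
    - [0.09,[0,0,-1],0]
    - [0.09,[0,0,-0.4],0]
    - [0.09,[0,0,0],0]
    - [0.09,[0,0,0],0]
    - [0.09,[0,0,0],0]

```text
t: 31.6
tool_pos: [0.4821, -0.1804, 0.2333]
orientation: [-2.269, -2.169, 0.002]
force: [0.5, -0.1, -0.2]
opening: 0.0899
gripper_force: 0.0
```

```bash
python3 - <<'E'
from h import *
from plant import read_camera
c=read_camera('wrist')
print('top',top(c,(.484,-.18),.033))
for m in blobs(c,'red',400): print(m.sum(),rect(c,m,.003))
go(568,-380,240,-10)
E
```

```text
top ((484.8, -180.0, 48.6, 70.1, -2.8), 2413)
2325 (483.0, -181.2, 69.8, 90.7, -2.9)
at [ 482.  -180.3  233. ] tool d mm [-195.6   94.8   -7.6] turn 0.13 q6 -0.41 tilt [ 0.001 -0.003 -1.   ] t 31.6
```

Converted, -0.0326 m is -0.652, 0.0158 m is 0.316, 0.13 rad / 4 = 0.0325.

>>> run_rows:
  increments:
    - [0.093,[-0.652,0.316,0],0]
    - [0.093,[-0.652,0.316,0],0]
    - [0.093,[-0.652,0.316,0],0]
    - [0.093,[-0.652,0.316,0],0]
    - [0.093,[-0.652,0.316,0],0]
    - [0.093,[-0.652,0.316,0],0]
    - [0.093,[0,0,0],0.0325]
    - [0.093,[0,0,0],0]
    - [0.093,[0,0,0],0]
    - [0.093,[0,0,0],0]

```text
t: 32.65
tool_pos: [0.5688, -0.3797, 0.2348]
orientation: [-2.403, -2.022, 0.0]
force: [-0.2, 0.6, 0.4]
opening: 0.0929
gripper_force: 0.0
```

```bash
python3 - <<'E'
from h import *
from plant import read_camera
c=read_camera('wrist');np.savez('pics/w11.npz',**c);cv2.imwrite('pics/w11.png',c['image'][:,:,::-1])
r,n=top(c,(.568,-.38),.034);print(r,n)
for m in blobs(c,'yellow',300): v,u=np.nonzero(m);print(m.sum(),(int(u.mean()),int(v.mean())),rect(c,m,.034))
P=cloud(c);m=(P[...,2]>.06)&(abs(P[...,0]-.568)<.12)&(abs(P[...,1]+.38)<.06);print(m.sum())
go(r[0],r[1],22,r[4])
E
```

```text
(566.4, -379.8, 60.7, 100.8, -11.2) 4295
840 (252, 139) (573.3, -337.7, 18.9, 60.1, 78.6)
653 (251, 209) (557.3, -418.7, 18.7, 60.3, 78.0)
49989
at [ 568.9 -379.7  235.2] tool d mm [ -0.6  -2.5 213.2] turn 0.023 q6 -0.49 tilt [ 0. -0. -1.] t 32.7
```

View pics/w11.png

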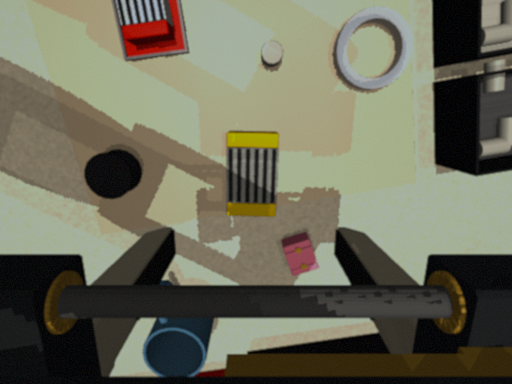

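Yellow module alone at (252,174), 60.7x100.8 mm. The black puck at (113,172) and the pink block at (300,255) clear the fingers.

Converted, 0.04 m is 0.8, 0.03 m is 0.6, 0.023 rad / 4 = 0.0058.

>>> run_rows:
  increments:
    - [0.085,[-0.012,-0.05,0.6],0.0058]
    - [0.085,[0,0,0.8],0]
    - [0.085,[0,0,0.8],0]
    - [0.085,[0,0,0.8],0]
    - [0.085,[0,0,0.8],0]
    - [0.085,[0,0,0.32],0]
    - [0.085,[0,0,0.12],0]
    - [0.085,[0,0,0.02],0]
    - [0.085,[0,0,0],0]
    - [0.085,[0,0,0],0]
    - [0.05,[0,0,0],0]
    - [0.05,[0,0,0],0]
    - [0.05,[0,0,0],0]
    - [0.05,[0,0,0],0]
    - [0.05,[0,0,0],0]
  grip_force: 35

```text
t: 34.2
tool_pos: [0.5662, -0.3807, 0.0223]
orientation: [-2.43, -1.991, 0.001]
force: [-1.8, 0.4, 4.3]
opening: 0.0595
gripper_force: 35.0
```

```bash
python3 -c "
from h import *
go(691.3,-130.2,120,-13.4)"
```

```text
at [ 566.2 -380.7   22.3] tool d mm [270.2  73.3 -97.7] turn 0.036 q6 -0.47 tilt [-0. -0. -1.] t 34.2
```

Converted, 0.0338 m is 0.676, -0.03 m is -0.6, 0.036 rad / 4 = 0.009.

>>> run_rows:
  increments:
    - [0.05,[0,0,-0.3],0]
    - [0.05,[0,0,-0.6],0]
    - [0.05,[0,0,-0.6],0]
    - [0.05,[0,0,-0.46],0]
    - [0.05,[0.676,0.184,0],0]
    - [0.05,[0.676,0.184,0],0]
    - [0.05,[0.676,0.184,0],0]
    - [0.05,[0.676,0.184,0],0]
    - [0.05,[0.676,0.184,0],0]
    - [0.05,[0.676,0.184,0],0]
    - [0.05,[0.676,0.184,0],0]
    - [0.05,[0.676,0.184,0],0]
    - [0.05,[0,0,0],0.009]
    - [0.05,[0,0,0],0]
    - [0.05,[0,0,0],0]
    - [0.05,[0,0,0],0]

```text
t: 35.8
tool_pos: [0.6914, -0.1309, 0.1202]
orientation: [-2.466, -1.946, 0.0]
force: [0.7, -0.0, -3.6]
opening: 0.0601
gripper_force: 35.0
```

```bash
python3 - <<'E'
from h import *
from plant import read_camera
c=read_camera('wrist');cv2.imwrite('pics/w12.png',c['image'][:,:,::-1]);np.savez('pics/w12.npz',**c)
m=cmask(c,'yellow'); z=cloud(c)[...,2]
x,y,w,h,a=rect(c,m&(z<.015)&(np.arange(384)[:,None]<190)&(abs(np.arange(512)-256)<100),.003)
t=np.radians(a if abs(a)<45 else a-90 if a>0 else a+90); s=(w if abs(a)>45 else h)/2-60
print('tray part',x,y,w,h,a,'centre',x-s*np.sin(t)*1, y+s*np.cos(t))
go(691.3,-130.2,25.3,-13.4)
E
```

```text
tray part 700.8 -81.2 22.8 81.4 76.6 centre 689.5370518901839 -128.4769076809767
at [ 691.4 -131.   120.2] tool d mm [ 0.7 -0.3 94.9] turn -0.001 q6 -0.03 tilt [-0. -0. -1.] t 35.9
```

View pics/w12.png

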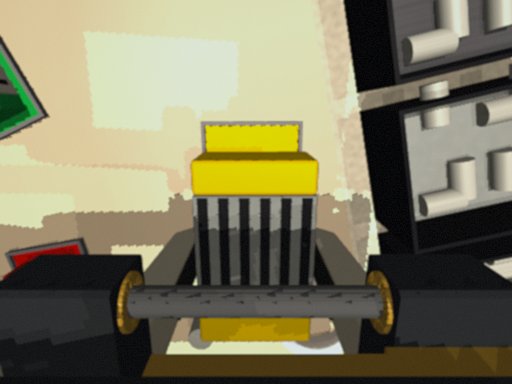

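Yellow is held above its tray, module column 255 against tray column 252, so I'll shift about 1.8 mm in −y of the tool.

Converted, 0.03 m is 0.6, 0.02 m is 0.4.

>>> run_rows:
  increments:
    - [0.05,[0.028,-0.036,0.6],0]
    - [0.05,[0,0,0.6],0]
    - [0.05,[0,0,0.4],0]
    - [0.05,[0,0,0.2],0]
    - [0.05,[0,0,0.06],0]
    - [0.05,[0,0,0.02],0]
    - [0.05,[0,0,0],0]
    - [0.05,[0,0,0],0]
    - [0.05,[0,0,0],0]

```text
t: 36.75
tool_pos: [0.6911, -0.1284, 0.0274]
orientation: [2.464, 1.946, 0.002]
force: [0.1, -0.3, -3.3]
opening: 0.0599
gripper_force: 35.0
```

```bash
python3 -c "
from h import *
go(690,-129.2,25.3,-13.4)"
```

```text
at [ 691.1 -128.4   27.4] tool d mm [-1.  -0.9  2.1] turn -0.0 q6 -0.02 tilt [-0.     0.002 -1.   ] t 36.8
```

Converted, -0.05 m is -1, -0.03 m is -0.6.

>>> run_rows:
  increments:
    - [0.05,[-0.01,-0.006,0.03],0]
    - [0.05,[0,0,0],0]
    - [0.05,[0,0,0],0]
    - [0.08,[0,0,0],0]
    - [0.08,[0,0,0],0]
    - [0.08,[0,0,0],0]
    - [0.08,[0,0,-0.2],0]
    - [0.08,[0,0,-0.6],0]
    - [0.09,[0,0,-1],0]
    - [0.09,[0,0,-1],0]
    - [0.09,[0,0,-1],0]
    - [0.09,[0,0,-0.4],0]
    - [0.09,[0,0,0],0]
    - [0.09,[0,0,0],0]
    - [0.09,[0,0,0],0]

```text
t: 38.25
tool_pos: [0.6889, -0.1284, 0.2322]
orientation: [-2.463, -1.945, 0.004]
force: [-0.6, 0.0, 0.3]
opening: 0.0901
gripper_force: 0.0
```

```bash
python3 - <<'E'
from h import *
from plant import read_camera
c=read_camera('wrist')
print('top',top(c,(.69,-.129),.037))
for m in blobs(c,'yellow',400): print(m.sum(),rect(c,m,.003))
go(492,17,240,10.5)
E
```

```text
top ((691.9, -128.1, 60.8, 100.5, -13.2), 4418)
3126 (689.7, -128.8, 81.6, 121.6, -13.0)
at [ 688.7 -128.3  231.8] tool d mm [  95.8 -225.1   -7.2] turn -0.417 q6 -0.02 tilt [ 0.    -0.004 -1.   ] t 38.3
```

Yellow is in its tray but 2 mm off in x. The TCP is now over the tray centre, so I'll close once more straight below.

Converted, 0.04 m is 0.8, 0.03 m is 0.6.

>>> run_rows:
  increments:
    - [0.085,[0,0,0.6],0]
    - [0.085,[0,0,0.8],0]
    - [0.085,[0,0,0.8],0]
    - [0.085,[0,0,0.8],0]
    - [0.085,[0,0,0.8],0]
    - [0.085,[0,0,0.24],0]
    - [0.085,[0,0,0.06],0]
    - [0.085,[0,0,0],0]
    - [0.085,[0,0,0],0]
    - [0.085,[0,0,0],0]
    - [0.085,[0,0,0],0]
  grip_force: 30

```text
t: 39.4
tool_pos: [0.6911, -0.1289, 0.0317]
orientation: [2.464, 1.946, 0.003]
force: [-0.1, -0.6, 0.5]
opening: 0.0849
gripper_force: 0.0
```

```bash
python3 -c "
from h import *
go(688.6,-128.8,26.5,-13.1)"
```

```text
at [ 691.1 -128.9   31.7] tool d mm [-0.5 -2.5  5.2] turn -0.005 q6 -0.02 tilt [-0.     0.003 -1.   ] t 39.4
```

Converted, 0.002 m is 0.04, -0.0012 m is -0.024.

>>> run_rows:
  increments:
    - [0.085,[0,-0.024,0.04],0]
    - [0.085,[0,0,0],0]
    - [0.085,[0,0,0],0]
    - [0.05,[0,0,0],0]
    - [0.05,[0,0,0],0]
    - [0.05,[0,0,0],0]
    - [0.05,[0,0,0],0]

```text
t: 40.1
tool_pos: [0.6889, -0.1284, 0.0277]
orientation: [2.465, 1.947, 0.0]
force: [1.4, -0.8, -0.6]
opening: 0.0597
gripper_force: 30.0
```

```bash
python3 -c "
from h import *
go(688.6,-128.8,26.5,-13.1)"
```

```text
at [ 688.9 -128.4   27.7] tool d mm [-0.5 -0.2  1.2] turn -0.005 q6 -0.02 tilt [-0.  0. -1.] t 40.1
```

>>> run_rows:
  increments:
    - [0.085,[0,0,0],0]
    - [0.085,[0,0,0],0]
    - [0.085,[0,0,0],0]
    - [0.085,[0,0,-0.4],0]
    - [0.085,[0,0,-0.8],0]
    - [0.09,[0,0,-1],0]
    - [0.09,[0,0,-1],0]
    - [0.09,[0,0,-0.9],0]
    - [0.09,[0,0,0],0]
    - [0.09,[0,0,0],0]
    - [0.09,[0,0,0],0]

```text
t: 41.2
tool_pos: [0.6879, -0.1282, 0.2307]
orientation: [-2.464, -1.946, 0.003]
force: [-0.5, 0.0, -1.8]
opening: 0.0898
gripper_force: 0.0
```

```bash
python3 - <<'E'
from h import *
from plant import read_camera
c=read_camera('wrist')
print('top',top(c,(.69,-.129),.037))
for m in blobs(c,'yellow',400): print(m.sum(),rect(c,m,.003))
go(490,17,235,10.5)
E
```

```text
top ((690.1, -128.0, 60.7, 98.9, -13.4), 4421)
3137 (689.7, -128.6, 81.5, 121.0, -12.8)
at [ 687.7 -128.1  229.9] tool d mm [  95.3 -225.9   -4.2] turn -0.417 q6 -0.02 tilt [ 0.    -0.004 -1.   ] t 41.2
```

Yellow is centred now. Next I'll go and check green.

Converted, -0.0376 m is -0.752, 0.0159 m is 0.318, -0.139 rad / 4 = -0.0348.

>>> run_rows:
  increments:
    - [0.09,[0.318,-0.752,0],0]
    - [0.09,[0.318,-0.752,0],0]
    - [0.09,[0.318,-0.752,0],0]
    - [0.09,[0.318,-0.752,0],0]
    - [0.09,[0.318,-0.752,0],0]
    - [0.09,[0.318,-0.752,0],0]
    - [0.09,[0,0,0],-0.0348]
    - [0.09,[0,0,0],-0.0348]
    - [0.09,[0,0,0],-0.0348]
    - [0.09,[0,0,0],0]
    - [0.09,[0,0,0],0]
    - [0.09,[0,0,0],0]

```text
t: 42.45
tool_pos: [0.4911, 0.0167, 0.2318]
orientation: [-2.013, -2.411, 0.001]
force: [-0.2, -0.3, -0.4]
opening: 0.09
gripper_force: 0.0
```

```bash
python3 - <<'E'
from h import *
from plant import read_camera
c=read_camera('wrist');cv2.imwrite('pics/w13.png',c['image'][:,:,::-1])
print('top',top(c,(.492,.0165),.033))
for m in blobs(c,'green',400): print(m.sum(),rect(c,m,.003))
go(490,17,26.5,10.5)
go(483,-181,235,-2.7)
E
```

```text
top ((494.6, 15.6, 48.9, 69.8, 10.3), 2413)
2232 (491.3, 17.2, 68.5, 90.1, 10.3)
at [491.2  16.7 232. ] tool d mm [  0.5  -0.9 205.5] turn -0.003 q6 -0.25 tilt [ 0.    -0.001 -1.   ] t 42.5
at [491.2  16.7 232. ] tool d mm [-193.   -43.5   -3. ] turn 0.227 q6 -0.25 tilt [ 0.    -0.001 -1.   ] t 42.5
```

View pics/w13.png

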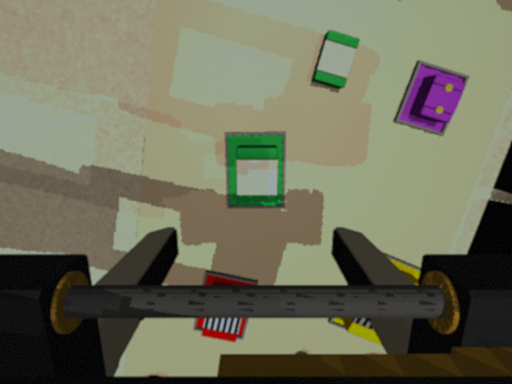

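Green lies flat in its tray at (256,170) but sits about 3 mm to the right. Same fix.

Converted, 0.04 m is 0.8, 0.03 m is 0.6.

>>> run_rows:
  increments:
    - [0.085,[0,-0.02,0.6],0]
    - [0.085,[0,0,0.8],0]
    - [0.085,[0,0,0.8],0]
    - [0.085,[0,0,0.8],0]
    - [0.085,[0,0,0.8],0]
    - [0.085,[0,0,0.24],0]
    - [0.085,[0,0,0.06],0]
    - [0.085,[0,0,0],0]
    - [0.085,[0,0,0],0]
    - [0.085,[0,0,0],0]
    - [0.085,[0,0,0],0]
  grip_force: 25

```text
t: 43.6
tool_pos: [0.4916, 0.0165, 0.0291]
orientation: [2.008, 2.413, 0.002]
force: [0.4, -0.9, -0.4]
opening: 0.0851
gripper_force: 0.0
```

```bash
python3 -c "
from h import *
go(490.2,17,26,10.4)"
```

```text
at [491.6  16.5  29.1] tool d mm [ 0.8 -1.3  3.1] turn 0.001 q6 -0.25 tilt [-0.001  0.002 -1.   ] t 43.6
```

Converted, 0.001 m is 0.02, -0.0008 m is -0.016.

>>> run_rows:
  increments:
    - [0.085,[0,-0.016,0.02],0]
    - [0.085,[0,0,0],0]
    - [0.085,[0,0,0],0]
    - [0.04,[0,0,0],0]
    - [0.04,[0,0,0],0]
    - [0.04,[0,0,0],0]
    - [0.04,[0,0,0],0]
    - [0.04,[0,0,0],0]

```text
t: 44.4
tool_pos: [0.4899, 0.0164, 0.0267]
orientation: [2.009, 2.415, 0.0]
force: [0.5, 0.3, -1.2]
opening: 0.0497
gripper_force: 0.5
```

```bash
python3 -c "
from h import *
go(490.2,17,26,10.4)"
```

```text
at [489.9  16.4  26.7] tool d mm [0.5 0.4 0.7] turn 0.001 q6 -0.25 tilt [-0.  0. -1.] t 44.4
```

>>> run_rows:
  increments:
    - [0.08,[0,0,0],0]
    - [0.08,[0,0,0],0]
    - [0.08,[0,0,0],0]
    - [0.08,[0,0,-0.4],0]
    - [0.085,[0,0,-0.8],0]
    - [0.09,[0,0,-1],0]
    - [0.09,[0,0,-1],0]
    - [0.09,[0,0,-0.9],0]
    - [0.09,[0,0,0],0]
    - [0.09,[0,0,0],0]
    - [0.09,[0,0,0],0]

```text
t: 45.5
tool_pos: [0.4889, 0.0165, 0.2302]
orientation: [-2.008, -2.414, 0.002]
force: [0.1, 0.1, -0.4]
opening: 0.0899
gripper_force: 0.0
```

```bash
python3 - <<'E'
from h import *
from plant import read_camera
c=read_camera('wrist')
print('top',top(c,(.492,.0165),.033))
for m in blobs(c,'green',400): print(m.sum(),rect(c,m,.003))
for n in('side','scene'): cv2.imwrite(f'pics/{n}2.png',read_camera(n)['image'][:,:,::-1])
E
```

```text
top ((492.0, 15.0, 48.4, 71.1, 10.0), 2463)
2236 (491.4, 17.0, 68.5, 91.1, 10.5)
```

View pics/scene2.png

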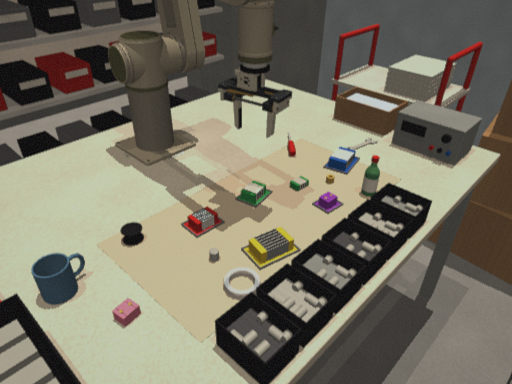

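The scene picture shows all five modules flat in their matching trays: red (202,220), green (254,193), yellow (270,246), violet (327,202) and blue (342,160). The gripper is clear, and each module measures within about 2 mm of its tray centre.

```bash
python3 -c "
from plant import robot
print(robot.close_job())"
```

```text
the job is handed in; nothing more can be done
None
```

I handed the job in at about 46 s of the 122 s allowed: all five modules are upright and flat in their matching trays, each within about 2 mm of centre by the wrist camera; the hand-in printed no verdict.

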